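# Stand the washed panes on edge to dry

## Task

Two washed brass-framed glass panes lean on the two small wooden easels. Stand each one upright on a long edge on the bench to drain, parallel to the long glass prism and centred along its length: the larger pane in the middle of the gap between the prism and the wooden spirit level, the smaller pane in the middle of the gap between the prism and the narrow metal tray. Do not shift the prism, the level, the tray or the other things lying about.

Things in the scene. Friction and masses are not known exactly. Their poses are not given: they have to be found in the camera images.
- pane_large: larger flat glass pane in a brass frame, 130 long x 90 high x 14 mm thick, 0.3 kg. Origin at its centre; x = thickness direction, y = along the 130 mm long edges, z = along the 90 mm height. At the start it rests on a long edge on one easel, leaning 30 degrees from vertical, its top towards the robot's side (about -x); which easel varies.
- pane_small: smaller flat glass pane in a brass frame, 100 long x 70 high x 14 mm thick, 0.2 kg. Axes and origin as for the larger pane; leans in the same way on the other easel.
- easel_a: fixed wooden easel holding the larger pane, base 100 x 130 x 8 mm. Origin: centre of its underside; the pane's top leans to its -x. The pane stands on a ledge 30 mm above the bench with a 5 mm lip; two 8 mm wide rails at y = +-38 mm carry its rear (lower) face up to 50 mm from its lower edge. Between the rails, behind the pane, nothing stands above the base.
- easel_b: the same kind of easel, holding the smaller pane.
- prism: loose three-sided glass prism with brass ends lying on one face: 100 mm long along its x, 60 mm wide along y at the bench, 52 mm high with a ridge on top. Origin: centre of its underside.
- gap_left (a point): bench-level point 76 mm to the prism's +y side: about the middle of the gap on that side
- gap_right (a point): bench-level point 76 mm to the prism's -y side: about the middle of the gap on that side
- level: loose boxwood spirit level with brass ends, a solid bar 180 mm along its x, 48 mm wide, 28 mm high (vial to 34 mm), beside the prism on one or the other side and about parallel to it, with a clear gap of about 92 mm to the prism's foot. Origin: centre of its underside.
- tray: loose open pewter tray, 150 mm along its x, 48 mm wide, 18 mm high, on the prism's other side at the same distance. Origin: centre of its underside.
- loupe: bystander: black loupe, upright cylinder 36 mm across, 30 mm high, at one end of the prism. Origin: centre of its underside.
- wipes: bystander: cardboard box of wipes, 35 x 70 x 30 mm, at the near end of the prism. Origin: centre of its underside.
- cleaner: bystander: amber cleaner bottle 58 mm across, 170 mm high. Origin: centre of its underside.
- jar: bystander: lidded jar 66 mm across, 75 mm high. Origin: centre of its underside.
- weight: bystander: upright steel cylinder 28 mm across, 30 mm high, at the far end of one gap. Origin: centre of its underside.
- cap: bystander: low brass lens cap 40 mm across, 16 mm high, at the far end of the other gap. Origin: centre of its underside.
Things that resemble listed ones, but are neither listed nor needed, are in the scene too. Leave any green or turquoise look-alike of the prism alone.

How it is judged (in metres and radians):
At the end, for the whole second after the job is handed in: Both panes rest upright on a long edge on the bench (within 4 degrees; centre at half their height within 3 mm), parallel to the prism within 0.15 rad, centres within 16 mm of their gap site: the larger on the level's side of the prism, the smaller on the tray's side ((angle between pane_large's own z axis and vertical below 0.07 rad or angle between pane_large's own z axis and vertical above 3.0716 rad) and height (world z) of pane_large between 0.042 and 0.048 m and angle between the y axis of each of pane_large, pane_small and the x axis of prism, either way round below 0.15 rad and linear speed of each of pane_large, pane_small below 0.02 m/s and angular speed of each of pane_large, pane_small below 0.1 rad/s and (angle between pane_small's own z axis and vertical below 0.07 rad or angle between pane_small's own z axis and vertical above 3.0716 rad) and height (world z) of pane_small between 0.032 and 0.038 m and ((y of level in the frame of prism above 0 m and horizontal distance between pane_large and gap_left below 0.016 m and horizontal distance between pane_small and gap_right below 0.016 m) or (y of level in the frame of prism below 0 m and horizontal distance between pane_large and gap_right below 0.016 m and horizontal distance between pane_small and gap_left below 0.016 m))); the robot touches nothing.
It fails at once if the prism, the level or the tray is shifted more than 15 mm (distance of any of prism, level, tray from where it was at the start of the episode above 0.015 m).
It fails at once if a bystander (loupe, wipes, bottle, jar, weight, cap) is shifted more than 25 mm (distance of any of loupe, wipes, cleaner, jar, weight, cap from where it was at the start of the episode above 0.025 m).
It fails at once if the prism, bottle, jar or loupe is tipped over (angle between any of cleaner, jar, loupe, prism's own z axis and vertical above 0.3 rad).
It also fails if it takes over 64 s, if anything falls off the work surface, if the arm or the gripper's body presses on something with over 40 N, if the wrist force passes 120 N, or if a joint passes its speed limit or range.

## Robot

A 6-joint arm with a two-finger parallel gripper is mounted at the origin on the work surface. World frame = base frame: x ahead of the robot, y to its left, z up, the work surface at z = 0. Lengths are in mm, angles in rad, forces in N, time in s.
With the tool pointing down it reaches from about 350 to 975 mm from the base axis. Payload 7.1 kg.
Tool frame: the origin (TCP) lies at the centre of the arm's flange, where the gripper is bolted on; the fingertips stand 182 mm ahead of it and the grasp point (between the pads) lies 163 mm ahead of it; x points along the fingers, y is the direction in which the jaws open and shut, and the axes are right-handed (so a half turn about x gives the same grasp; the last joint's range is limited). The gripper opens to 88 mm and grips with 3 to 60 N. Pads are 20 mm wide; open, the fingers measure 115 mm over their backs; the gripper's body (75 mm by 178 mm) begins 61 mm behind the grasp point.
Start: joints at [-0.019, 0.423, 1.63, -0, 1.089, -0.019], TCP at [624.985, 0.026, 404.675] pointing down, gripper open.
Joint ranges: [-3, 3], [-0.9, 2.11], [0.09, 2.58], [-1.31, 4.45], [0.11, 2.69], [-2.54, 2.54]. Speed limits (rad/s): [2.39, 2.39, 3.01, 3.14, 3.14, 3.14].

## Interface

Orientations are given as a rotation vector (axis times angle).
In Python, from workcell import readout, viewer, workorder, models gives the robot as it stands. The module is installed in compiled form; this text tells all that it offers.
- The arm moves only by the tool apply_moves, never from a script. Its argument "commands" is a list that holds one entry, the list of rows, each a list of 4 numbers: the shift along the world's x, y, z in m, then the turn about the world's z in rad. A call has 1 to 8 rows; each row is the pose to reach, as a shift and turn from the pose commanded when the call began; what a row does not reach only later rows make up. A row lasts 1/8 s, in which the tool goes at most 62.5 mm and 10.7 degrees, less where a joint would pass 70% of its speed; a pose out of reach is approached as far as the arm can. A call with a gripper value outside its range is refused whole. "gripper" is the finger opening in m, from 0 to 0.0878, set as the call begins (left out, the last holds). The fingers move at their own pace and stop on an object; the grip force is fixed at half the most. Time passes only in rows, so rows that repeat a pose let the fingers close. It gives the time, the measured TCP pose, the force and the opening at its end, in the units of the state.
- readout.get_obs(): the state, without advancing time (a new reading comes with each control period).
- viewer.get_image(name): name is "scene" or "side" or "wrist"; returns a dict with "color" (384x512x3 uint8, red, green, blue), "vertical_fov" (degrees; the focal length in pixels is half the picture's height over the tangent of half this angle, whatever the lens; pixels are square), "cx", "cy" (the principal point, pixels), "rvec" (rotation vector, rad) and "tvec" (3), from world to camera coordinates, as OpenCV has them. Camera axes: x right, y down, z forward; pixel columns grow to the right and rows downward; lengths in mm; the calibration is good to about 2 mm. The wrist camera is an equidistant fisheye: a pixel r from the principal point sees the ray r / f radians off the axis. A picture is of the moment at which its call begins. There is no depth.
- workorder.close_job(): hands the job in, once; it reports no verdict.
Trained networks look in the newest picture that a camera, given by its name, has taken for a name from the list of things; names that differ only in an ending like _2 or _b are one class to them, and where a whole thing is asked for, a point or a joint stands for the part that bears it (a point fixed in the world has none). Each returns a list of dicts, best first, with "conf" (0 to 1); they miss things now and then, are a little off and sometimes report something else, mostly with a low value. They report only what shows in the picture. A call takes as long as a camera call. They do not tell look-alikes from the thing itself.
- models.search_frame(camera, label): "position" ([x, y, z] in mm, in world coordinates, good to about 4 mm: the middle of the surface that is visible of it).
- models.place_of(camera, label): "position" ([x, y, z] in mm, in world coordinates, good to about 4 mm: a listed point, or the origin of a listed thing).
The state is a dict: "t": time; "qpos": joint angles; "qvel": joint speeds; "joint_torque": joint torques, N m; "ee_pos": TCP position; "orientation": TCP orientation; "ft_force": force on the tool from outside, world axes, zero at the start; "moment": the same for the moment, N m; "width": finger opening in mm.
Only numpy, scipy, OpenCV 4.12 (cv2) and the standard library are available. Lean on these libraries where they do the work, as an engineer would, in place of code of your own. Each camera call takes 0.05 s, during which the arm holds its last target.

## Working session

There is one attempt and no reset: what is moved stays moved. The work goes in short steps, Python scripts to look and compute and a tool call to move; the robot and the scene stay as the last step left them, time stands still between calls to the robot, and variables do not carry over. Pictures are saved under pics/ and viewed, and the job is handed in when it is done.

Besides the shell and the picture viewer there is one more tool, called after "Call:" as name(argument=value, ...), one argument or row to a line, values as JSON. apply_moves: Moves the arm, as the interface text tells. Its arguments: {"type":"object","properties":{"commands":{"type":"array","items":{"type":"array","items":{"type":"array","items":{"type":"number"}}}},"gripper":{"type":"number"}},"required":["commands"]}

```bash
mkdir -p pics; cat > h.py <<'E'
import numpy as np, cv2
from workcell import readout, viewer, workorder, models
def cam(n):
    d=viewer.get_image(n); return d
def save(d,f,crop=None,s=1):
    im=d["color"][:,:,::-1]
    if crop: x0,y0,x1,y1=crop; im=im[y0:y1,x0:x1]
    im=cv2.resize(im,None,fx=s,fy=s,interpolation=cv2.INTER_CUBIC); cv2.imwrite("pics/"+f,im)
def geo(d):
    R,_=cv2.Rodrigues(np.array(d["rvec"],float)); t=np.array(d["tvec"],float).ravel()
    f=d["color"].shape[0]/2/np.tan(np.radians(d["vertical_fov"])/2)
    return R,t,f
def ray(d,u,v,fish=False):
    R,t,f=geo(d); x=(u-d["cx"]);y=(v-d["cy"])
    if fish:
        r=np.hypot(x,y); th=r/f; c=np.array([x/r*np.sin(th),y/r*np.sin(th),np.cos(th)]) if r>0 else np.array([0,0,1.])
    else: c=np.array([x/f,y/f,1.])
    return -R.T@t, R.T@c
def onz(d,u,v,z=0,fish=False):
    o,r=ray(d,u,v,fish); return (o+r*(z-o[2])/r[2]).round(1)
def proj(d,p,fish=False):
    R,t,f=geo(d); c=R@np.array(p,float)+t
    if fish:
        rr=np.hypot(c[0],c[1]); th=np.arctan2(rr,c[2]); k=f*th/max(rr,1e-9); return np.array([d["cx"]+k*c[0],d["cy"]+k*c[1]])
    return np.array([d["cx"]+f*c[0]/c[2],d["cy"]+f*c[1]/c[2]])
E
python3 - <<'E'
from h import *
for n in ["scene","side","wrist"]:
    d=cam(n); save(d,n+"0.png",s=1.5); R,t,f=geo(d); print(n,f,d["cx"],d["cy"],(-R.T@t).round(),R[2].round(2))
    for l in ["pane_large","pane_small","easel_a","prism","level","tray","gap_left","gap_right","loupe","wipes","cleaner","jar","weight","cap"]:
        print(l,[(np.round(q["position"]).astype(int).tolist(),round(q["conf"],2)) for q in models.place_of(n,l)][:4])
print(readout.get_obs())
E
```

```text
scene 453.1893463268664 258.9770595067901 198.5663393084675 [1370. -304.  742.] [-0.75  0.29 -0.6 ]
pane_large [([486, -395, 70], 0.74)]
pane_small [([469, 371, 58], 0.93)]
easel_a [([488, -386, 1], 0.6), ([467, 379, -3], 0.6)]
prism [([348, -73, -2], 0.76), ([550, -11, -6], 0.74), ([339, 116, -1], 0.66), ([719, -348, -2], 0.39)]
level [([559, -157, 4], 0.72), ([719, -345, -2], 0.33)]
tray [([536, 131, 1], 0.85)]
gap_left [([395, 60, 0], 0.97), ([538, 64, -2], 0.9), ([380, -142, -2], 0.69)]
gap_right [([467, 371, 59], 0.21)]
loupe [([646, -17, 0], 0.61), ([658, 65, 3], 0.45)]
wipes [([489, -395, 72], 0.55)]
cleaner [([739, 310, 1], 0.79), ([467, 370, 59], 0.4)]
jar [([718, -346, 0], 0.59)]
weight [([657, 67, 2], 0.68)]
cap [([667, -81, -4], 0.73), ([560, -159, 2], 0.64), ([643, -17, -2], 0.16)]
side 497.0124580412655 254.7093400026931 191.27999054839597 [267. 926. 729.] [ 0.22 -0.8  -0.57]
pane_large [([490, -390, 67], 0.86), ([540, 65, -1], 0.36)]
pane_small [([469, 373, 61], 0.9)]
easel_a [([492, -382, 3], 0.83), ([466, 377, 2], 0.75)]
prism [([544, -12, -1], 0.76), ([344, -69, -2]
[... 962 characters left out ...]
[([655, 63, 1], 0.63)]
cap [([674, -88, 0], 0.96)]
{'t': 2.25, 'qpos': array([-1.89580934e-02,  4.23070768e-01,  1.62991591e+00,  1.74007075e-05,
        1.08860161e+00, -1.90150628e-02]), 'qvel': array([ 0.00014603, -0.00166387,  0.00145139, -0.0007961 ,  0.00059995,
        0.0001896 ]), 'joint_torque': array([-5.39792982e-04, -5.44567895e+01, -2.74041313e+01,  6.44498435e-02,
        1.69780460e-02, -1.45676836e-05]), 'ee_pos': array([6.24975569e+02, 5.43421100e-02, 4.04687062e+02]), 'orientation': array([ 1.20917706,  1.20923056, -1.20915289]), 'ft_force': array([-0.05947269,  0.24515971, -0.28562486]), 'moment': array([-0.07751173, -0.02261046,  0.02983183]), 'width': 87.83229707790831}
```

View pics.

View pics/scene0.png

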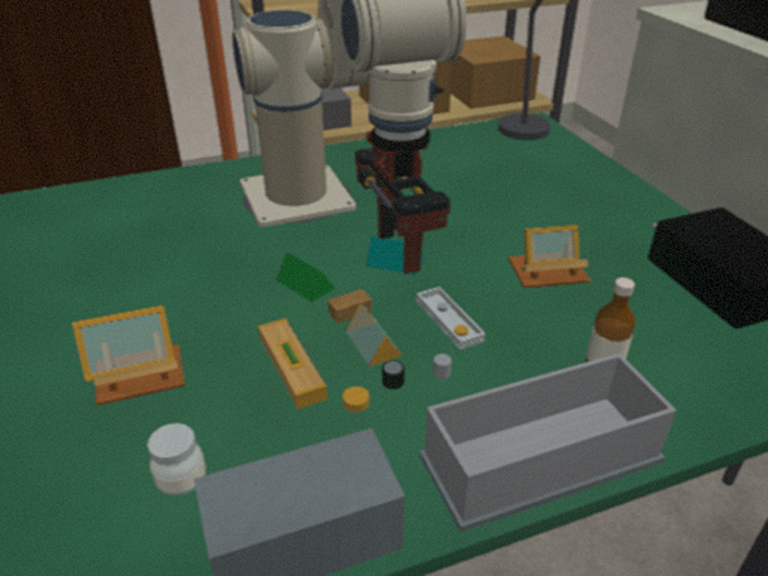

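View pics/side0.png

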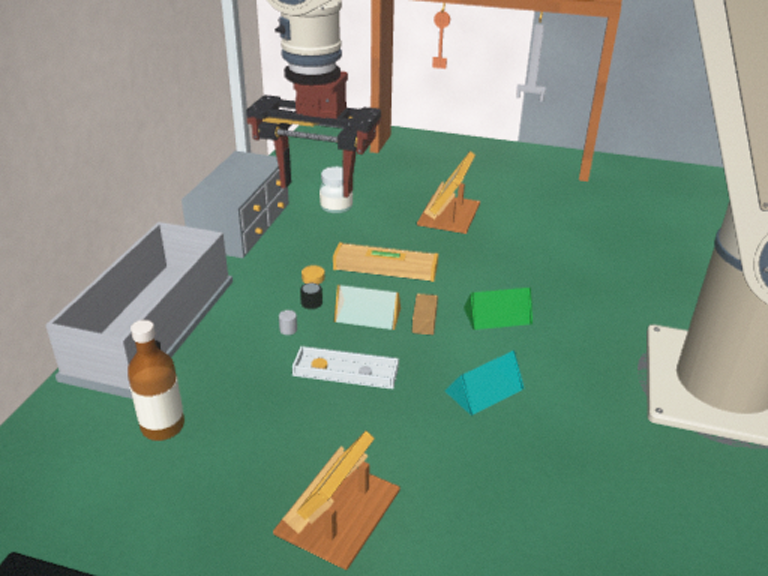

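View pics/wrist0.png

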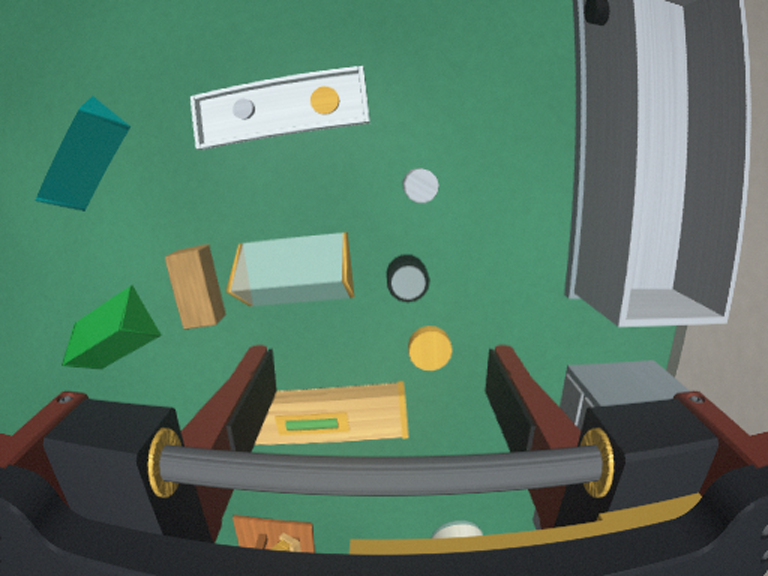

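```bash
cat >> h.py <<'E'
def ortho(d,x0,x1,y0,y1,z=0,s=2.0,fish=False):
    # image: columns = +y leftwards -> u right = -y ; rows: top = +x
    xs=np.arange(x1,x0,-1/s); ys=np.arange(y1,y0,-1/s)
    R,t,f=geo(d); X,Y=np.meshgrid(xs,ys,indexing='ij'); P=np.stack([X,Y,np.full_like(X,z)],-1)
    c=P@R.T+t
    if fish:
        rr=np.hypot(c[...,0],c[...,1]); th=np.arctan2(rr,c[...,2]); k=f*th/rr; u=d["cx"]+k*c[...,0]; v=d["cy"]+k*c[...,1]
    else: u=d["cx"]+f*c[...,0]/c[...,2]; v=d["cy"]+f*c[...,1]/c[...,2]
    return cv2.remap(d["color"],u.astype(np.float32),v.astype(np.float32),cv2.INTER_CUBIC)[:,:,::-1].copy()
def grid(im,x1,y1,s,step=50):
    h,w=im.shape[:2]
    for a in range(-1000,1000,step):
        r=int((x1-a)*s); c=int((y1-a)*s)
        if 0<=r<h: cv2.line(im,(0,r),(w,r),(255,255,255),1); cv2.putText(im,"x%d"%a,(0,r-2),0,.4,(255,255,255))
        if 0<=c<w: cv2.line(im,(c,0),(c,h),(255,255,255),1); cv2.putText(im,"y%d"%a,(c,12),0,.4,(255,255,255))
    return im
E
python3 - <<'E'
from h import *
d=cam("wrist"); cv2.imwrite("pics/ow.png",grid(ortho(d,440,700,-200,180,0,2,True),700,180,2))
d=cam("scene"); save(d,"sl.png",(30,190,150,280),6); save(d,"ss.png",(320,130,410,200),8)
d=cam("side"); save(d,"dl.png",(260,90,340,170),7); save(d,"ds.png",(170,270,280,384),5)
E
```

```text
(no output)
```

View pics/ow.png

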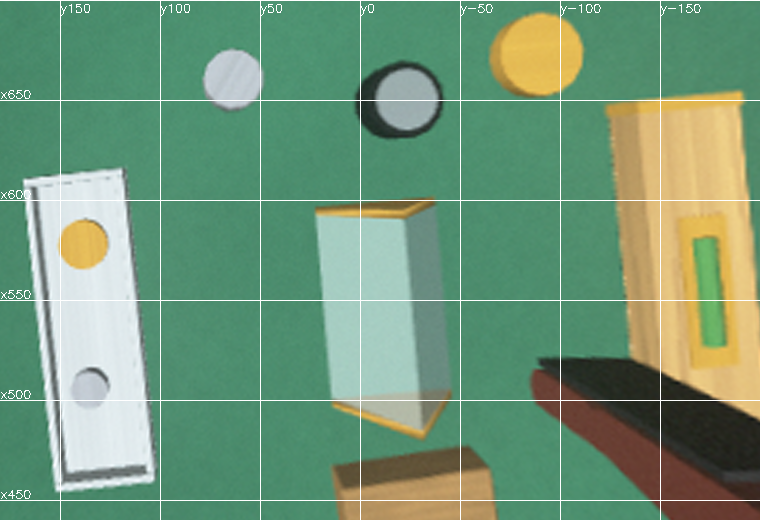

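View pics/sl.png

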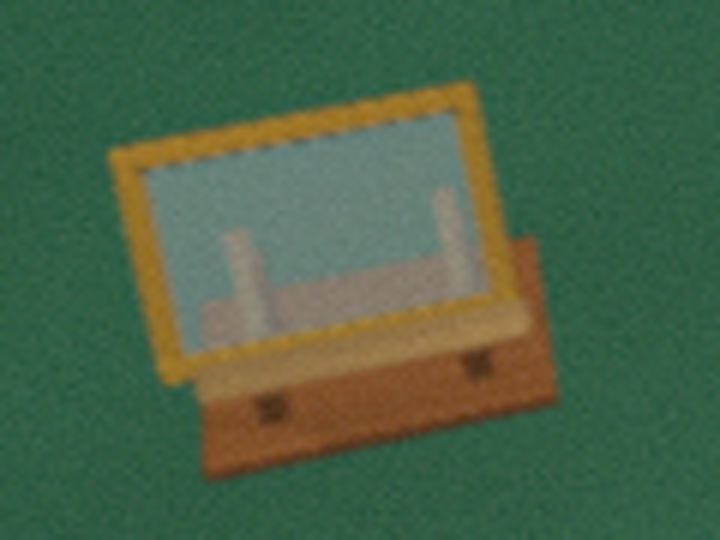

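View pics/ds.png

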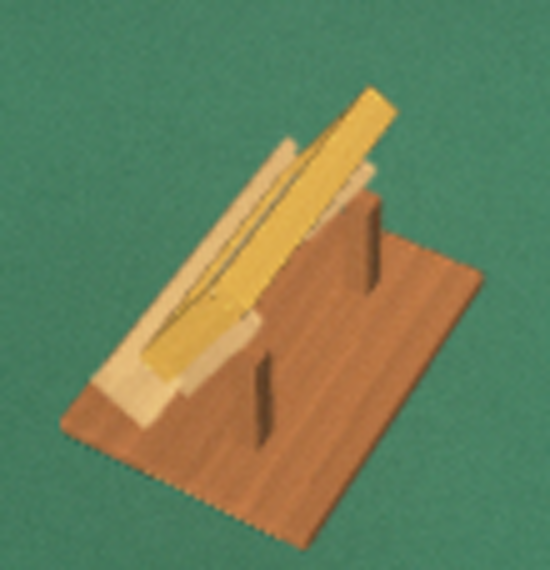

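View pics/dl.png

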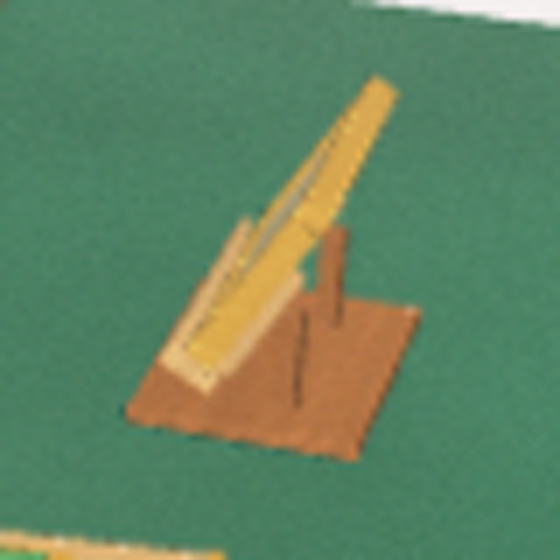

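```bash
python3 - <<'E'
from h import *
d=cam("scene"); e=cam("side")
A=lambda u,v:(30+u/6,190+v/6)
for p in [(207,475),(558,400),(537,240)]: print("base L",onz(d,*A(*p),4))
for p in [(110,150),(475,83)]: print("top L",onz(d,*A(*p),110))
B=lambda u,v:(260+u/7,90+v/7)
for p in [(127,415),(357,460),(420,308)]: print("side base L",onz(e,*B(*p),4))
for p in [(380,77),(398,95)]: print("side top L",onz(e,*B(*p),105))
C=lambda u,v:(170+u/5,270+v/5)
for p in [(62,427),(303,547),(485,275)]: print("side base S",onz(e,*C(*p),4))
for p in [(370,88),(398,110)]: print("side top S",onz(e,*C(*p),92))
cv2.imwrite("pics/os.png",grid(ortho(d,380,580,260,460,8,3),580,460,3))
E
```

```text
base L [ 539.5 -450.4    4. ]
base L [ 545.3 -322.1    4. ]
base L [ 445.6 -317.5    4. ]
top L [ 470.3 -456.5  110. ]
top L [ 476.1 -325.8  110. ]
side base L [ 539.8 -322.2    4. ]
side base L [ 440.4 -314.7    4. ]
side base L [ 438.3 -455.     4. ]
side top L [ 467.4 -468.3  105. ]
side top L [ 456.7 -452.3  105. ]
side base S [526.8 429.3   4. ]
side base S [431.9 450.4   4. ]
side base S [403.4 322.1   4. ]
side top S [447.1 326.2  92. ]
side top S [434.6 333.5  92. ]
```

View pics/os.png

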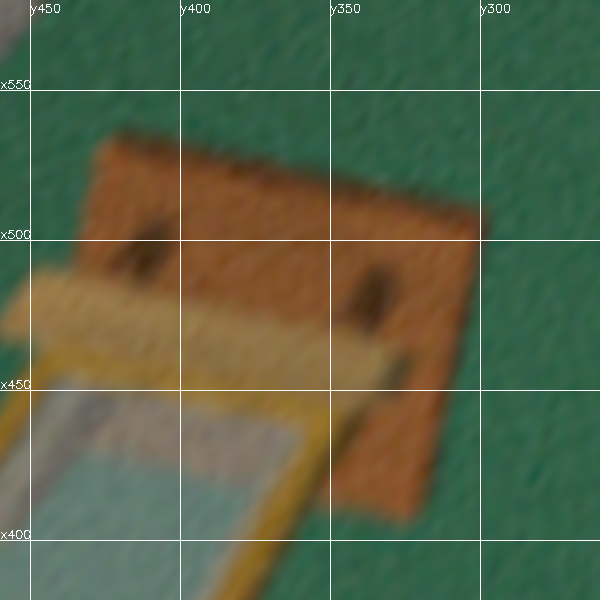

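Call:
apply_moves(
  commands=[
    [[-0.145, -0.391, 0, -0.045], [-0.145, -0.391, 0, -0.045], [-0.145, -0.391, 0, -0.045], [-0.145, -0.391, 0, -0.045], [-0.145, -0.391, 0, -0.045], [-0.145, -0.391, 0, -0.045], [-0.145, -0.391, 0, -0.045], [-0.145, -0.391, 0, -0.045]],
  ],
  gripper=0.0878,
)

```text
t: 3.5
ee_pos: [478.8, -393.5, 404.6]
orientation: [1.245, 1.185, -1.245]
ft_force: [-0.4, 0.2, -1.6]
width: 88.0
```

```bash
python3 - <<'E'
from h import *
d=cam("wrist"); im=grid(ortho(d,400,600,-500,-300,8,3,True),600,-300,3); cv2.imwrite("pics/ol.png",im); save(d,"wl.png",s=1.5)
for l in ["pane_large","easel_a"]: print(l,[(np.round(q["position"]).tolist(),q["conf"]) for q in models.place_of("wrist",l)])
o=readout.get_obs(); print(o["t"],o["ee_pos"],o["qpos"])
E
```

```text
pane_large [([487.0, -394.0, 72.0], 0.81)]
easel_a []
3.65 [ 480.17254528 -390.27871577  404.53344828] [-7.01788394e-01  4.14295338e-01  1.64419608e+00  3.58593313e-04
  1.08361078e+00 -6.57136207e-01]
```

View pics/ol.png

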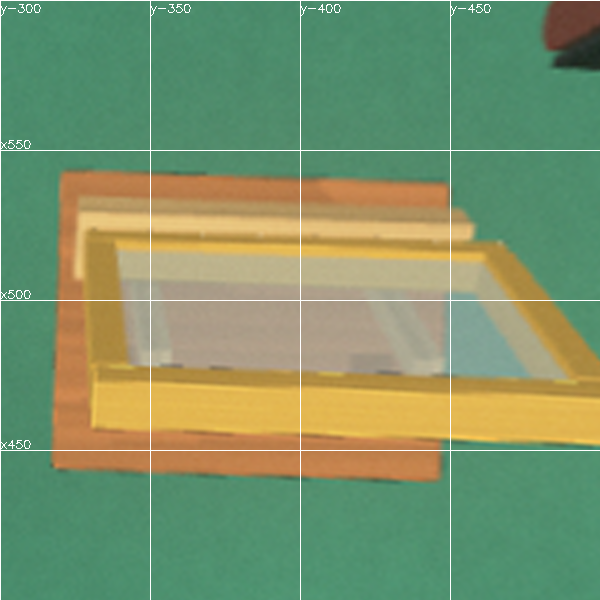

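View pics/wl.png

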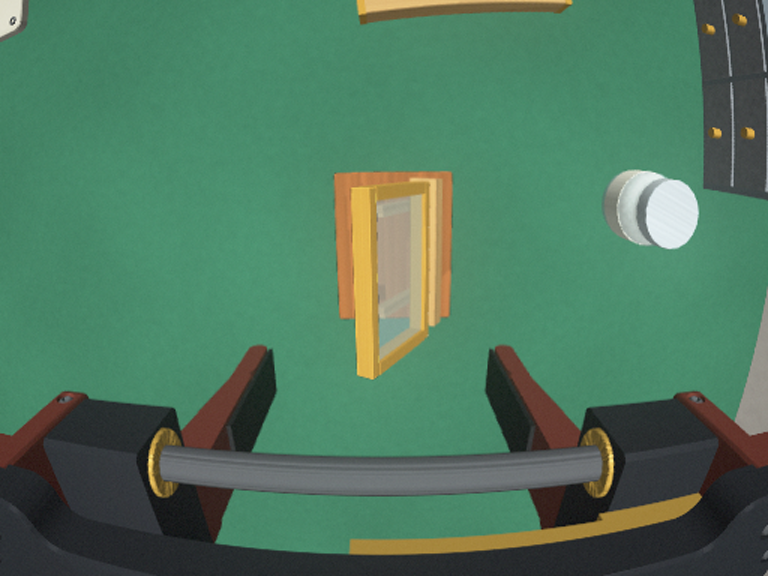

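```bash
python3 - <<'E'
from h import *
d=cam("wrist"); im=grid(ortho(d,400,600,-500,-300,107,3,True),600,-300,3); cv2.imwrite("pics/ol2.png",im)
E
```

```text
(no output)
```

View pics/ol2.png

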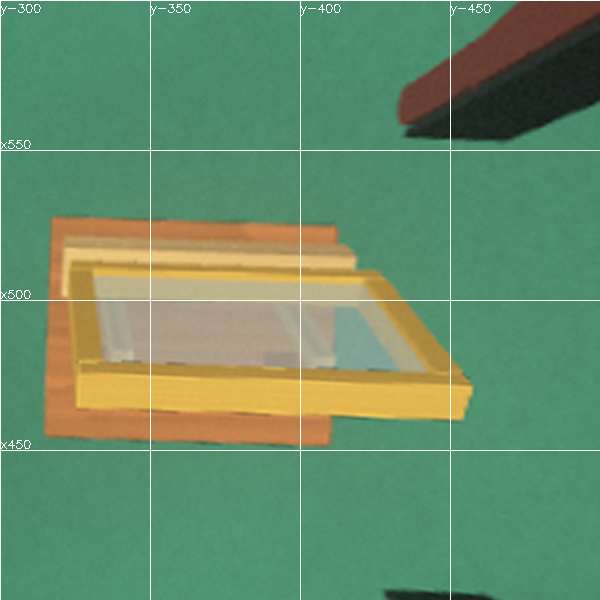

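Call:
apply_moves(
  commands=[
    [[0.003, 0, -0.06, 0.01], [0.003, 0, -0.12, 0.01], [0.003, 0, -0.157, 0.01], [0.003, 0, -0.157, 0.01], [0.003, 0, -0.157, 0.01]],
  ],
)

```text
t: 4.32
ee_pos: [484.0, -390.7, 249.2]
orientation: [1.234, 1.191, -1.234]
ft_force: [0.0, -0.1, 0.4]
width: 87.4
```

Call:
apply_moves(
  commands=[
    [[0, 0, 0, 0], [0, 0, 0, 0], [0, 0, 0, 0], [0.006, 0, 0, 0], [0.012, 0, 0, 0], [0.012, 0, 0, 0]],
  ],
  gripper=0.05,
)

```text
t: 5.08
ee_pos: [495.5, -391.0, 247.6]
orientation: [1.235, 1.193, -1.235]
ft_force: [-1.8, 0.1, 0.6]
width: 50.2
```

```bash
python3 - <<'E'
from h import *
d=cam("side"); save(d,"dl2.png",(220,20,350,170),4);d=cam("scene"); save(d,"sl2.png",(20,130,180,280),4)
o=readout.get_obs(); print(o["t"],o["ee_pos"],o["ft_force"],o["width"])
E
```

```text
5.175 [ 495.06746935 -390.92485385  247.44304274] [-1.31744618 -0.96247902  0.1183116 ] 49.74117932096262
```

View pics/dl2.png

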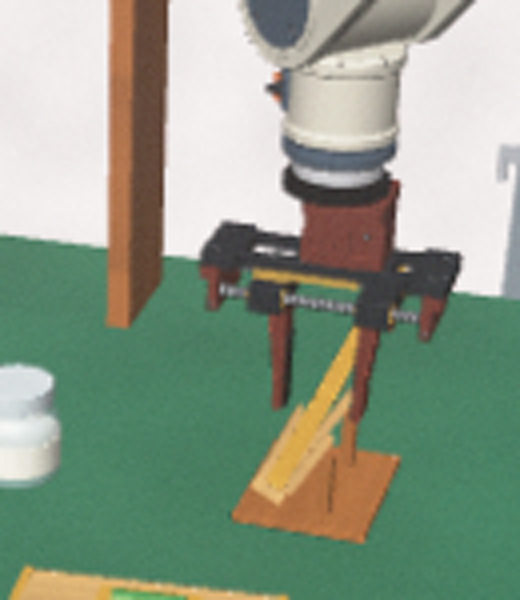

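View pics/sl2.png

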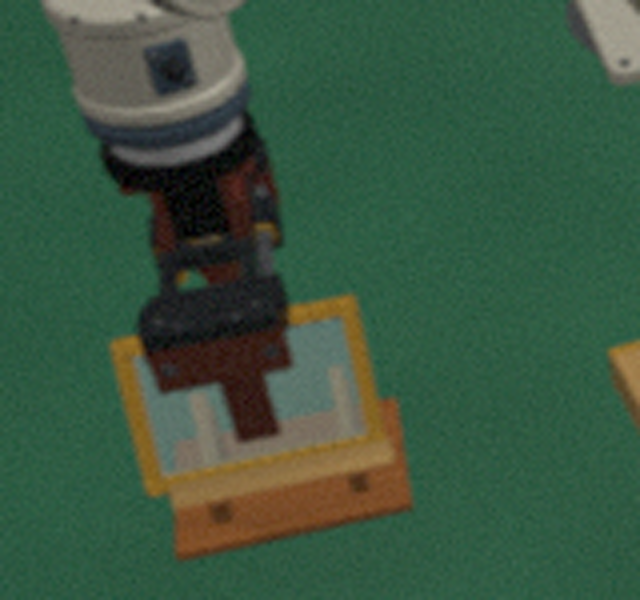

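Call:
apply_moves(
  commands=[
    [[0.002, 0, 0, 0], [0.005, 0, 0, 0], [0.008, 0, 0, 0], [0.008, 0, 0, 0]],
  ],
  gripper=0.038,
)

```text
t: 5.68
ee_pos: [503.3, -390.9, 247.7]
orientation: [1.235, 1.192, -1.235]
ft_force: [-0.7, 0.4, 0.6]
width: 38.0
```

Call:
apply_moves(
  commands=[
    [[0.002, 0, 0, 0], [0.005, 0, 0, 0], [0.006, 0, 0, 0], [0.006, 0, 0, 0]],
  ],
  gripper=0.024,
)

```text
t: 6.18
ee_pos: [509.1, -390.9, 247.6]
orientation: [1.235, 1.192, -1.235]
ft_force: [-0.3, -0.0, -0.0]
width: 24.2
```

Call:
apply_moves(
  commands=[
    [[0.001, 0, 0, 0], [0.001, 0, 0, 0], [0.001, 0, 0, 0], [0.001, 0, 0, 0]],
  ],
  gripper=0.008,
)

```text
t: 6.68
ee_pos: [509.9, -390.9, 247.4]
orientation: [1.235, 1.193, -1.235]
ft_force: [1.0, -0.9, -3.8]
width: 13.7
```

```bash
python3 - <<'E'
from h import *
d=cam("side"); save(d,"dl3.png",(220,20,350,170),4)
o=readout.get_obs(); print(o["t"],o["ee_pos"],o["ft_force"],o["width"])
E
```

```text
6.725 [ 509.85209094 -390.89359583  247.42812429] [ 0.96784239  0.33975732 -2.6667283 ] 13.713223795089755
```

View pics/dl3.png

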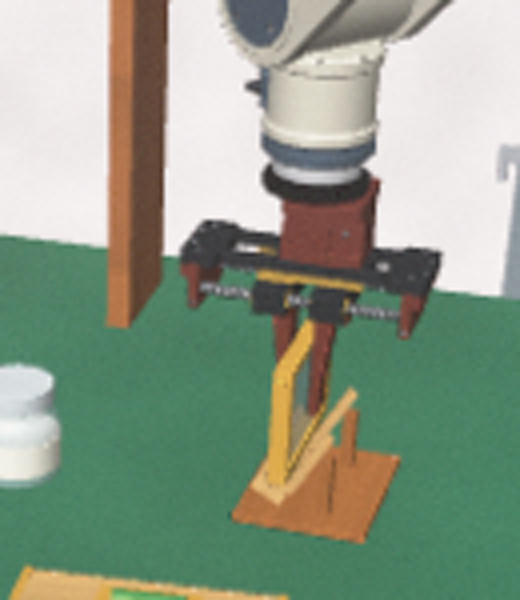

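Call:
apply_moves(
  commands=[
    [[0, 0, 0.03, 0], [0, 0, 0.08, 0], [0.0, 0.03, 0.12, -0.1], [0.02, 0.08, 0.12, -0.28], [0.03, 0.13, 0.12, -0.45], [0.045, 0.18, 0.12, -0.63], [0.045, 0.23, 0.12, -0.8], [0.045, 0.28, 0.12, -0.97]],
  ],
)

```text
t: 7.72
ee_pos: [554.7, -109.3, 367.5]
orientation: [1.904, 0.548, -1.905]
ft_force: [0.6, 0.9, -3.2]
width: 13.9
```

Call:
apply_moves(
  commands=[
    [[0.0005, 0.0235, 0, -0.16], [0.0005, 0.0235, 0, -0.32], [0.0005, 0.0235, -0.03, -0.481], [0.0005, 0.0235, -0.06, -0.481], [0.0005, 0.0235, -0.06, -0.481], [0.0005, 0.0235, -0.06, -0.481]],
  ],
)

```text
t: 8.48
ee_pos: [555.8, -87.6, 308.4]
orientation: [2.179, 0.092, -2.177]
ft_force: [0.0, 0.0, -2.6]
width: 14.0
```

```bash
python3 - <<'E'
from h import *
d=cam("side"); save(d,"dl4.png",(150,100,350,270),4);d=cam("scene"); save(d,"sl4.png",(120,90,320,290),3)
d=cam("wrist"); save(d,"wl4.png",s=1.5)
o=readout.get_obs(); print(o["t"],o["ee_pos"],o["orientation"],o["ft_force"],o["width"])
E
```

```text
8.625 [555.95892212 -87.58507695 308.98305161] [ 2.18024687  0.09188203 -2.1754467 ] [ 0.0858017  -0.1270698  -3.17333463] 14.042692752387158
```

View pics/dl4.png

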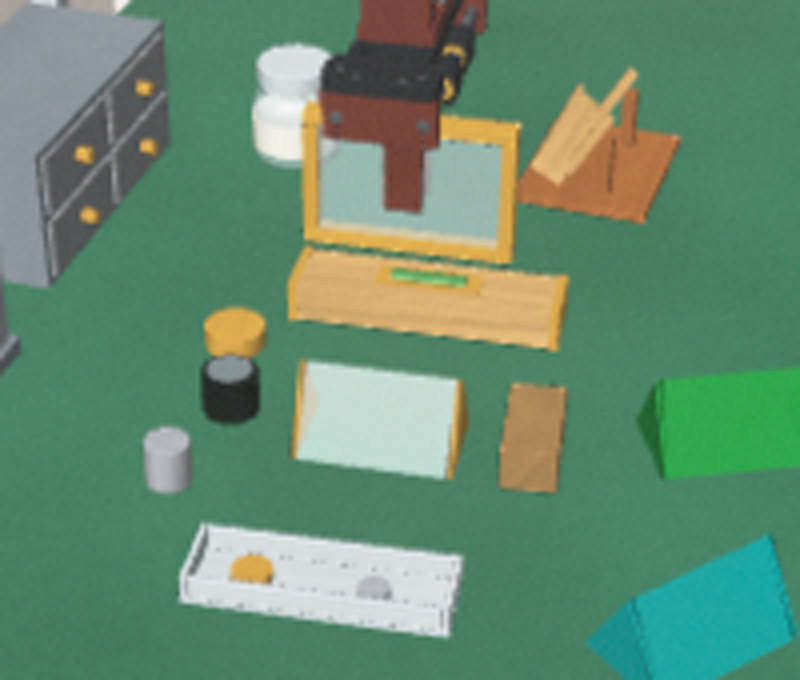

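View pics/sl4.png

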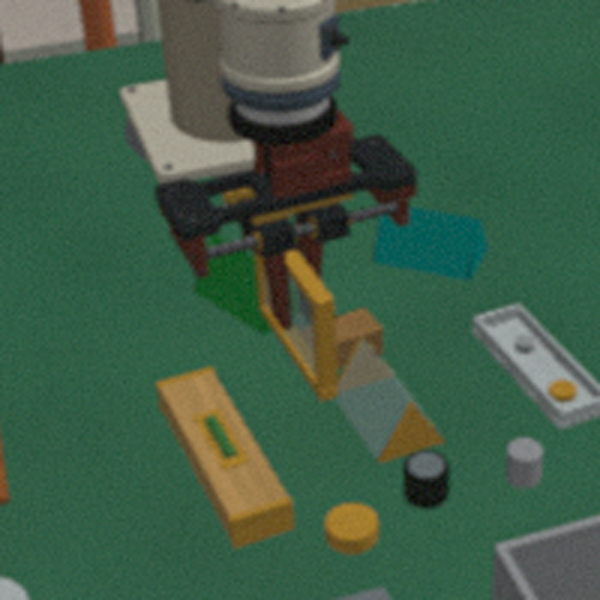

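View pics/wl4.png

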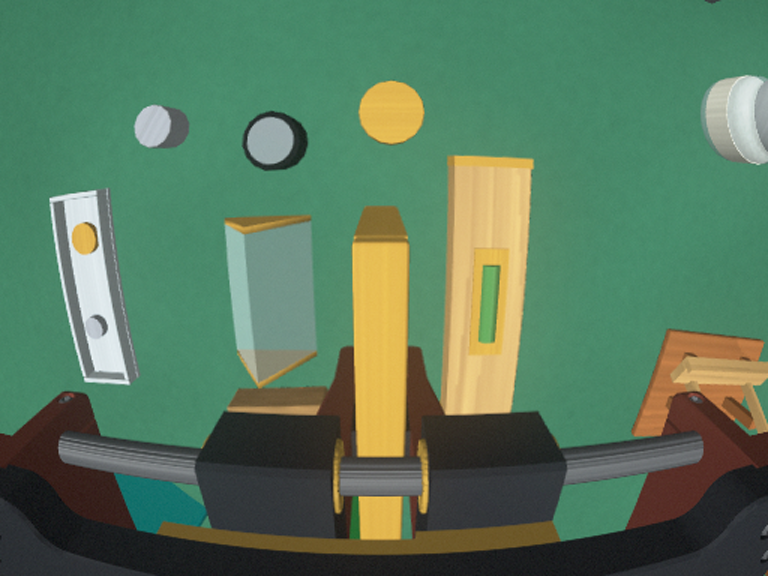

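```bash
python3 - <<'E'
from h import *
d=cam("side")
B=lambda u,v:(150+u/4,100+v/4)
# intersect with plane y through near face of the pane
a=.085; n=np.array([-np.sin(a),np.cos(a),0]); p0=np.array([556,-87.6,0])+7*n
for p in [(303,240),(513,262),(305,103),(520,125)]:
    o,r=ray(d,*B(*p)); s=(n@(p0-o))/(n@r); q=o+s*r; print(q.round(1), ((q-p0)@np.array([np.cos(a),np.sin(a),0])).round(1))
d=cam("wrist"); im=grid(ortho(d,440,680,-220,160,0,2,True),680,160,2); cv2.imwrite("pics/ow4.png",im)
im=grid(ortho(d,440,680,-220,160,28,2,True),680,160,2); cv2.imwrite("pics/ow5.png",im)
E
```

```text
[617.2 -75.4  94.1] 62.0
[486.  -86.5  95.9] -69.6
[614.4 -75.6 188.9] 59.2
[486.  -86.5 189.4] -69.6
```

View pics/ow4.png

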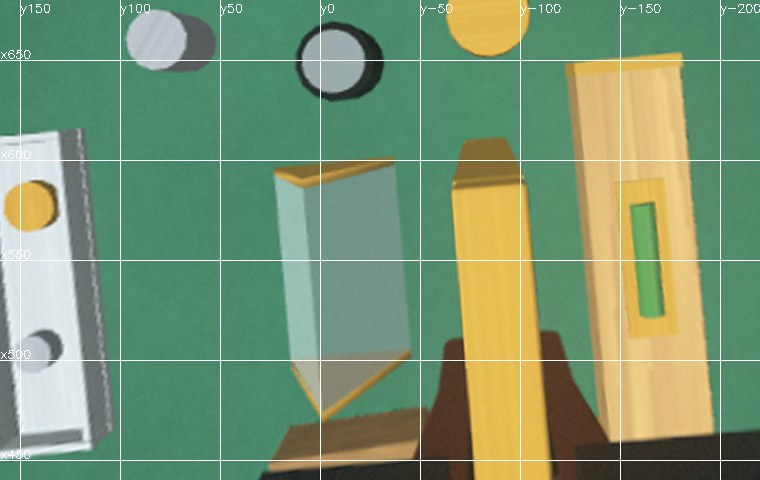

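Call:
apply_moves(
  commands=[
    [[0.004, 0, -0.04, 0], [0.004, 0, -0.08, 0], [0.004, 0, -0.086, 0], [0.004, 0, -0.089, 0], [0.004, 0, -0.09, 0], [0.004, 0, -0.091, 0]],
  ],
)

```text
t: 9.48
ee_pos: [560.0, -87.6, 217.9]
orientation: [2.18, 0.092, -2.175]
ft_force: [0.6, 0.8, -3.2]
width: 13.4
```

Call:
apply_moves(
  commands=[
    [[0, 0, -0.001, 0], [0, 0, -0.002, 0], [0, 0, -0.002, 0]],
  ],
)

```text
t: 9.85
ee_pos: [559.7, -87.5, 215.0]
orientation: [2.179, 0.092, -2.178]
ft_force: [0.0, 0.7, 0.7]
width: 14.1
```

Call:
apply_moves(
  commands=[
    [[0, 0, -0.001, 0], [0, 0, -0.001, 0]],
  ],
)

```text
t: 10.1
ee_pos: [559.7, -87.5, 215.0]
orientation: [2.179, 0.092, -2.177]
ft_force: [-3.5, 1.7, 12.3]
width: 13.7
```

```bash
python3 - <<'E'
from h import *
d=cam("side"); save(d,"dl5.png",(150,100,350,270),4);d=cam("scene"); save(d,"sl5.png",(120,90,320,290),3)
o=readout.get_obs(); print(o["t"],o["ee_pos"],o["ft_force"],o["moment"],o["width"])
E
```

```text
10.2 [559.68040309 -87.47137328 214.99781582] [-3.55631379  0.29572621 11.9983822 ] [ 0.21723527  0.93090021 -0.01396493] 13.858338452124432
```

View pics/dl5.png

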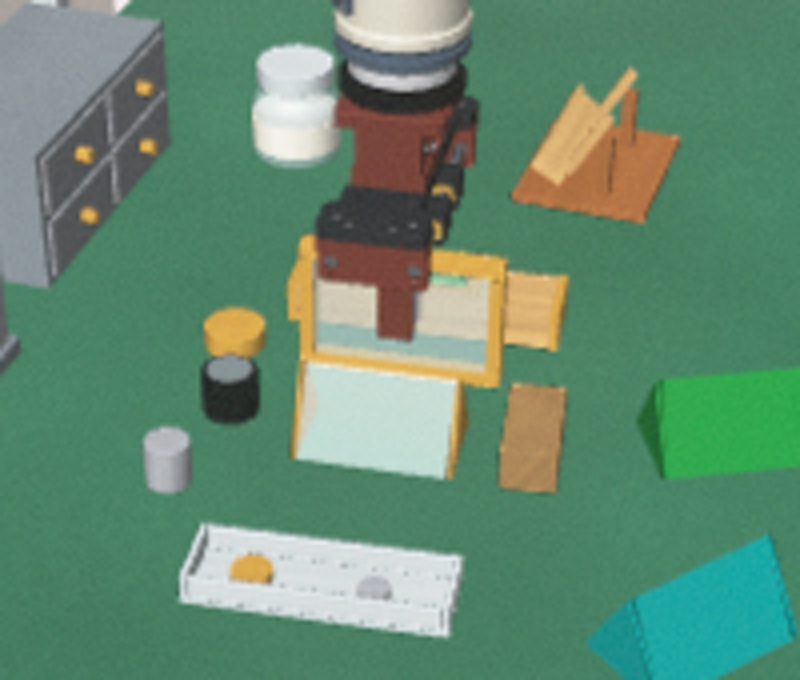

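View pics/sl5.png

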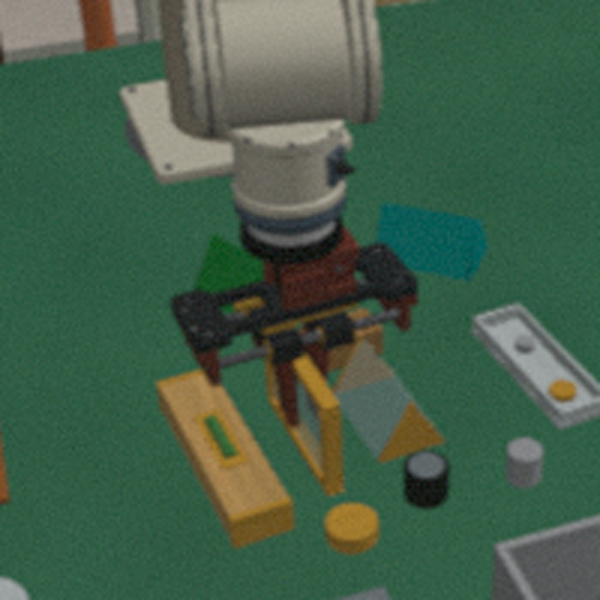

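Call:
apply_moves(
  commands=[
    [[0, 0, 0.001, 0], [0, 0, 0.001, 0]],
  ],
)

```text
t: 10.45
ee_pos: [559.7, -87.5, 215.0]
orientation: [2.178, 0.092, -2.178]
ft_force: [-0.2, 0.2, 5.7]
width: 13.7
```

Call:
apply_moves(
  commands=[
    [[0, 0, 0, 0], [0, 0, 0, 0], [0, 0, 0, 0]],
  ],
  gripper=0.034,
)

```text
t: 10.82
ee_pos: [559.5, -87.5, 214.5]
orientation: [2.178, 0.092, -2.178]
ft_force: [0.5, -0.7, 0.4]
width: 33.8
```

Call:
apply_moves(
  commands=[
    [[0, 0, 0.02, 0], [0, 0, 0.06, 0], [0, 0, 0.12, 0], [0, 0, 0.15, 0]],
  ],
)

```text
t: 11.32
ee_pos: [560.0, -87.5, 369.2]
orientation: [2.183, 0.091, -2.172]
ft_force: [-0.0, -0.1, -0.3]
width: 33.5
```

```bash
python3 - <<'E'
from h import *
d=cam("side"); save(d,"dl6.png",(150,100,350,270),4);d=cam("wrist"); save(d,"w6.png",s=1.5)
print([(np.round(q["position"]).tolist(),q["conf"]) for q in models.place_of("side","pane_large")])
o=readout.get_obs(); print(o["t"],o["ee_pos"],o["ft_force"],o["width"])
E
```

```text
[([560.0, -83.0, 43.0], 0.97)]
11.475 [559.82364709 -87.51432574 367.53344149] [ 0.04877429 -0.39721801 -0.21419806] 33.86395169026135
```

View pics/dl6.png

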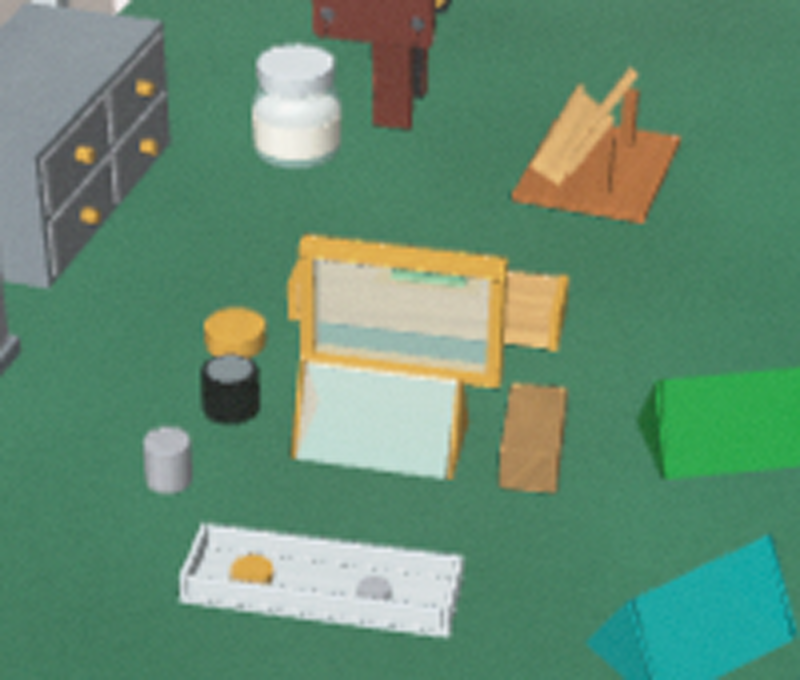

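View pics/w6.png

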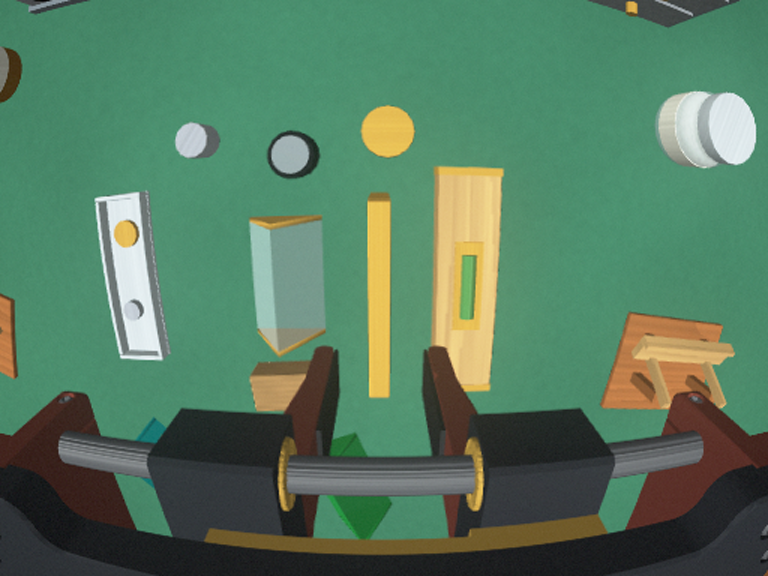

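Call:
apply_moves(
  commands=[
    [[-0.012, 0.06, 0.04, 0.16], [-0.024, 0.12, 0.04, 0.32], [-0.036, 0.18, 0.04, 0.48], [-0.048, 0.24, 0.04, 0.64], [-0.06, 0.3, 0.04, 0.8], [-0.072, 0.36, 0.04, 0.96], [-0.084, 0.42, 0.04, 1.12], [-0.093, 0.4595, 0.04, 1.286]],
  ],
  gripper=0.0878,
)

```text
t: 12.48
ee_pos: [465.2, 374.3, 403.3]
orientation: [1.348, 1.112, -1.352]
ft_force: [0.2, 0.9, 0.6]
width: 87.8
```

Call:
apply_moves(
  commands=[
    [[0, 0, 0, 0], [0, 0, 0, 0]],
  ],
)

```text
t: 12.72
ee_pos: [466.2, 371.4, 403.6]
orientation: [1.354, 1.107, -1.358]
ft_force: [0.7, 0.4, 0.6]
width: 88.2
```

```bash
python3 - <<'E'
from h import *
d=cam("wrist"); save(d,"w7.png",s=1.5)
a=grid(ortho(d,380,560,260,440,8,2,True),560,440,2); b=grid(ortho(d,380,560,260,440,92,2,True),560,440,2); cv2.imwrite("pics/o7.png",np.hstack([a,b]))
print([(np.round(q["position"]).tolist(),q["conf"]) for q in models.place_of("wrist","pane_small")])
o=readout.get_obs(); print(o["t"],o["ee_pos"],o["orientation"],o["ft_force"],o["width"])
E
```

```text
[([473.0, 373.0, 60.0], 0.72)]
12.825 [466.68772217 370.78308557 404.12920697] [ 1.3554599   1.10642751 -1.35787777] [ 0.73859128 -0.64407363  0.04049206] 87.72817283985641
```

View pics/o7.png

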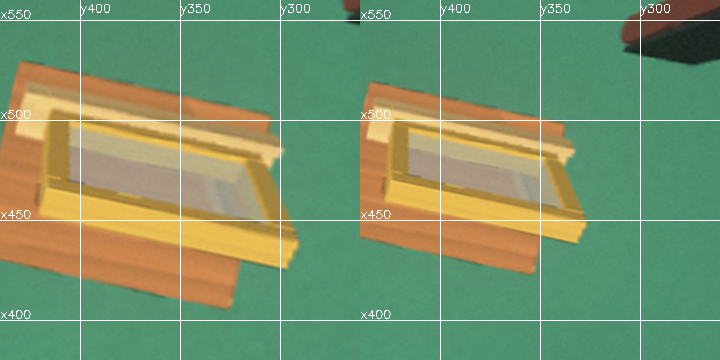

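View pics/w7.png

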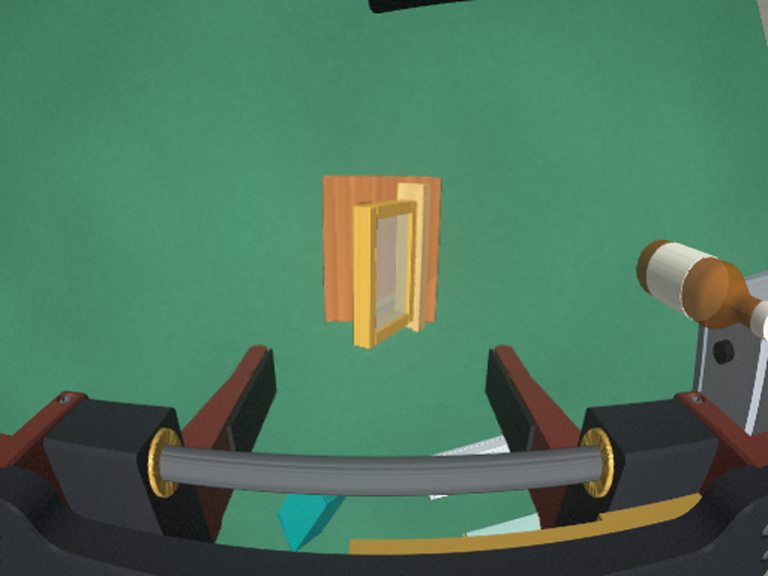

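Call:
apply_moves(
  commands=[
    [[0.0015, 0.003, -0.06, 0], [0.0015, 0.003, -0.12, 0], [0.0015, 0.003, -0.1625, 0], [0.0015, 0.003, -0.1625, 0], [0.0015, 0.003, -0.1625, 0]],
  ],
)

```text
t: 13.45
ee_pos: [468.9, 374.8, 243.7]
orientation: [1.358, 1.107, -1.354]
ft_force: [-0.7, 0.3, 0.5]
width: 87.6
```

Call:
apply_moves(
  commands=[
    [[0, 0, 0, 0], [0, 0, 0, 0], [0, 0, 0, 0], [0.004, -0.0008, 0, 0], [0.0069, -0.0014, 0, 0], [0.0069, -0.0014, 0, 0]],
  ],
  gripper=0.05,
)

```text
t: 14.2
ee_pos: [475.0, 373.6, 242.1]
orientation: [1.355, 1.108, -1.356]
ft_force: [-1.8, 1.3, 0.4]
width: 50.1
```

Call:
apply_moves(
  commands=[
    [[0.002, -0.0004, 0, 0], [0.004, -0.0008, 0, 0], [0.0059, -0.0012, 0, 0], [0.0059, -0.0012, 0, 0]],
  ],
  gripper=0.038,
)

```text
t: 14.7
ee_pos: [481.1, 372.4, 242.1]
orientation: [1.355, 1.108, -1.355]
ft_force: [-0.6, 0.6, 0.3]
width: 38.4
```

Call:
apply_moves(
  commands=[
    [[0.002, -0.0004, 0, 0], [0.0039, -0.0008, 0, 0], [0.0039, -0.0008, 0, 0], [0.0039, -0.0008, 0, 0]],
  ],
  gripper=0.024,
)

```text
t: 15.2
ee_pos: [484.7, 371.6, 242.2]
orientation: [1.355, 1.108, -1.355]
ft_force: [-0.6, -0.1, 0.7]
width: 23.8
```

```bash
python3 - <<'E'
from h import *
d=cam("side"); save(d,"ds2.png",(130,150,290,384),2.5);d=cam("scene"); save(d,"ss2.png",(300,50,430,210),4)
o=readout.get_obs(); print(o["t"],o["ee_pos"],o["ft_force"],o["width"])
E
```

```text
15.3 [484.68400699 371.61303534 242.17187694] [-1.24208657  0.84303444  0.63656034] 24.023704099072237
```

View pics/ds2.png

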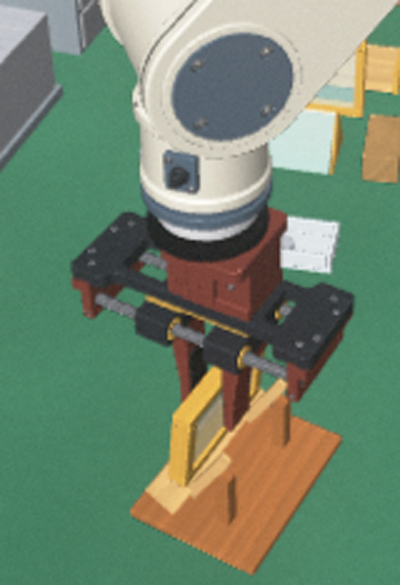

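View pics/ss2.png

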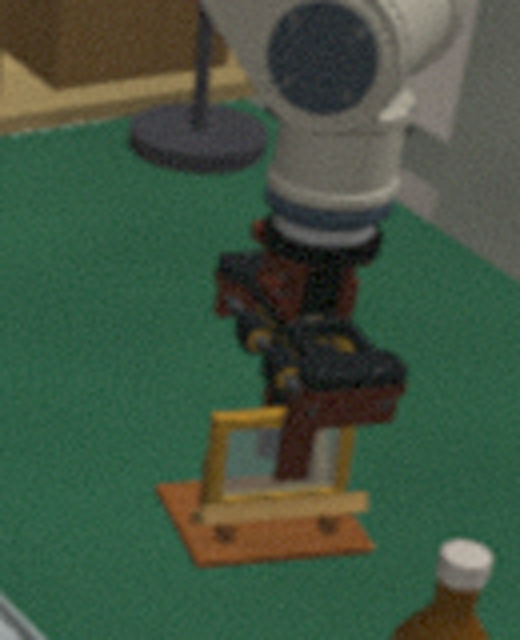

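Call:
apply_moves(
  commands=[
    [[0.0005, 0, 0, 0], [0.0005, 0, 0, 0], [0.0005, 0, 0, 0], [0.0005, 0, 0, 0]],
  ],
  gripper=0.008,
)

```text
t: 15.8
ee_pos: [485.3, 371.6, 242.2]
orientation: [1.355, 1.108, -1.355]
ft_force: [0.2, -0.4, 1.3]
width: 13.7
```

Call:
apply_moves(
  commands=[
    [[0, 0, 0.03, 0], [0, 0, 0.08, 0], [0.0, -0.03, 0.12, -0.1], [0.02, -0.08, 0.12, -0.26], [0.03, -0.13, 0.12, -0.42], [0.045, -0.18, 0.12, -0.58], [0.057, -0.23, 0.12, -0.74], [0.057, -0.28, 0.12, -0.9]],
  ],
)

```text
t: 16.8
ee_pos: [542.5, 89.9, 361.9]
orientation: [1.962, 0.465, -1.962]
ft_force: [-0.4, -0.3, -2.8]
width: 13.6
```

Call:
apply_moves(
  commands=[
    [[0.0003, -0.0272, 0, -0.16], [0.0003, -0.0272, 0, -0.32], [0.0003, -0.0272, -0.03, -0.386], [0.0003, -0.0272, -0.06, -0.386], [0.0003, -0.0272, -0.06, -0.386], [0.0003, -0.0272, -0.06, -0.386]],
  ],
)

```text
t: 17.55
ee_pos: [542.8, 64.5, 302.8]
orientation: [2.178, 0.093, -2.178]
ft_force: [0.8, -0.3, -1.6]
width: 13.7
```

```bash
python3 - <<'E'
from h import *
d=cam("side"); save(d,"ds4.png",(150,100,350,270),4);d2=cam("scene"); save(d2,"ss4.png",(120,90,340,290),3)
d3=cam("wrist"); save(d3,"ws4.png",s=1.5)
o=readout.get_obs(); print(o["t"],o["ee_pos"],o["orientation"],o["ft_force"],o["width"])
E
```

```text
17.7 [542.93075189  64.52790247 303.35672448] [ 2.18022953  0.09275394 -2.17578644] [ 0.19533636 -0.65183619 -2.43940277] 13.702459949230567
```

View pics/ds4.png

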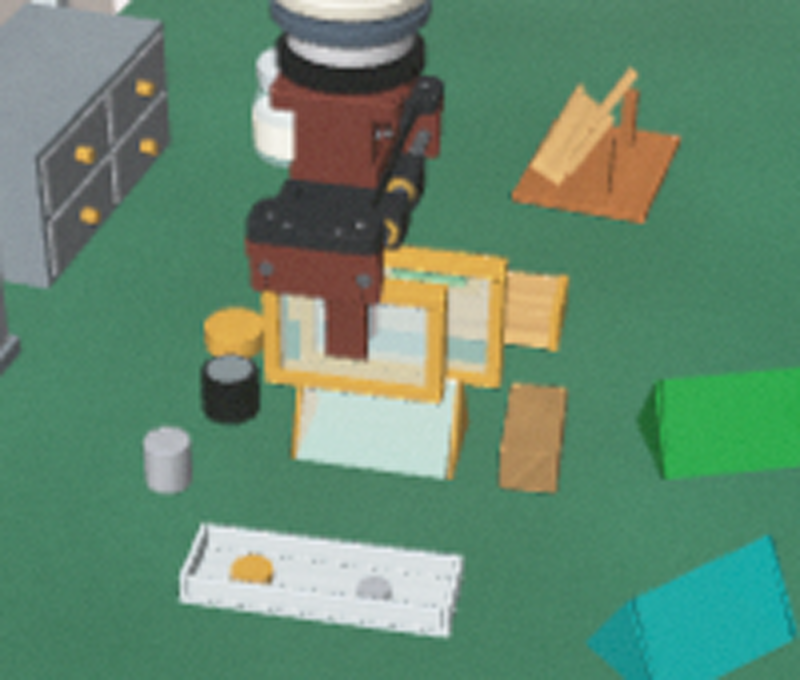

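View pics/ss4.png

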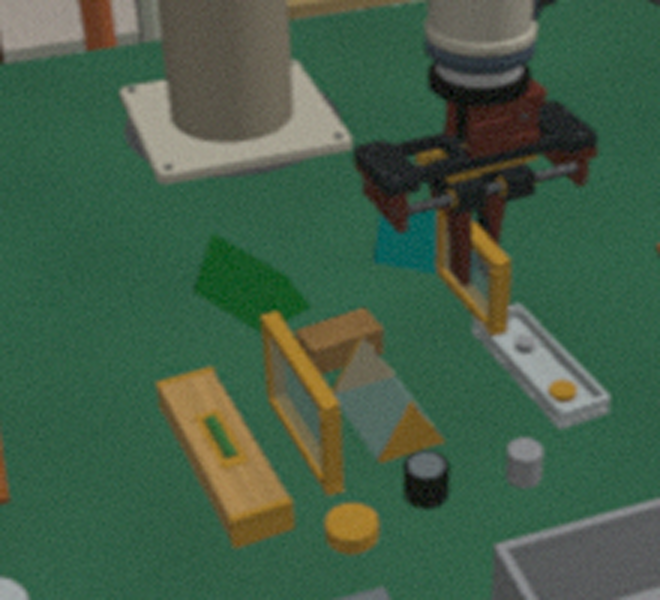

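View pics/ws4.png

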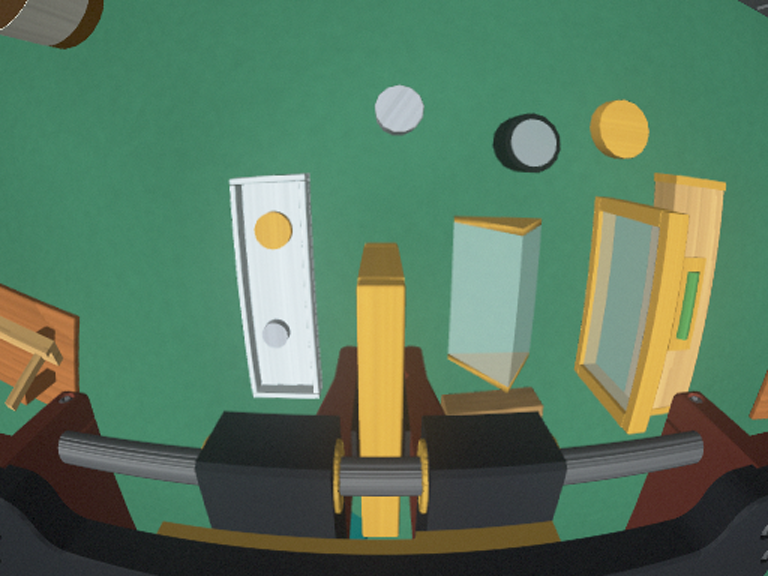

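```bash
python3 - <<'E'
from h import *
d=cam("side")
B=lambda u,v:(150+u/4,100+v/4)
a=.085; n=np.array([-np.sin(a),np.cos(a),0]); p0=np.array([543,64.4,0])+7*n
for p in [(266,382),(441,401),(447,287)]:
    o,r=ray(d,*B(*p)); s=(n@(p0-o))/(n@r); q=o+s*r; print(q.round(1), ((q-p0)@np.array([np.cos(a),np.sin(a),0])).round(1))
E
```

```text
[587.8  75.2  93.4] 45.6
[489.1  66.8  95.7] -53.5
[487.7  66.7 169.7] -54.9
```

Call:
apply_moves(
  commands=[
    [[0.004, 0, -0.04, 0], [0.004, 0, -0.08, 0], [0.004, 0, -0.086, 0], [0.004, 0, -0.089, 0], [0.004, 0, -0.09, 0], [0.004, 0, -0.09, 0]],
  ],
)

```text
t: 18.5
ee_pos: [547.0, 64.5, 213.3]
orientation: [2.18, 0.093, -2.176]
ft_force: [0.2, -0.6, -2.1]
width: 14.1
```

Call:
apply_moves(
  commands=[
    [[0, 0, -0.001, 0], [0, 0, -0.0015, 0], [0, 0, -0.002, 0]],
  ],
)

```text
t: 18.88
ee_pos: [546.5, 64.4, 210.2]
orientation: [2.178, 0.092, -2.178]
ft_force: [-0.4, -0.1, -1.8]
width: 13.6
```

Call:
apply_moves(
  commands=[
    [[0, 0, -0.001, 0], [0, 0, -0.001, 0]],
  ],
)

```text
t: 19.12
ee_pos: [546.5, 64.4, 209.9]
orientation: [2.178, 0.092, -2.178]
ft_force: [-3.5, -0.7, 7.5]
width: 13.9
```

Call:
apply_moves(
  commands=[
    [[0, 0, -0.001, 0], [0, 0, -0.001, 0]],
  ],
)

```text
t: 19.38
ee_pos: [546.5, 64.4, 209.8]
orientation: [2.178, 0.092, -2.178]
ft_force: [-7.0, -1.3, 17.9]
width: 14.1
```

Call:
apply_moves(
  commands=[
    [[0, 0, 0.001, 0], [0, 0, 0.0015, 0]],
  ],
)

```text
t: 19.62
ee_pos: [546.5, 64.4, 209.9]
orientation: [2.178, 0.092, -2.178]
ft_force: [-1.0, -0.6, 1.1]
width: 14.2
```

Call:
apply_moves(
  commands=[
    [[0, 0, 0, 0], [0, 0, 0, 0], [0, 0, 0, 0]],
  ],
  gripper=0.034,
)

```text
t: 20.0
ee_pos: [546.6, 64.4, 209.5]
orientation: [2.178, 0.092, -2.178]
ft_force: [0.9, -0.1, -0.3]
width: 33.8
```

Call:
apply_moves(
  commands=[
    [[0, 0, 0.02, 0], [0, 0, 0.06, 0], [0, 0, 0.12, 0], [0, 0, 0.17, 0], [0, 0, 0.18, 0], [0, 0, 0.18, 0]],
  ],
)

```text
t: 20.75
ee_pos: [546.3, 64.4, 389.7]
orientation: [2.179, 0.092, -2.177]
ft_force: [-0.1, -0.7, -0.7]
width: 34.1
```

```bash
python3 - <<'E'
from h import *
d=cam("side"); save(d,"f1.png",(150,100,350,270),4);d2=cam("scene"); save(d2,"f2.png",(120,90,340,290),3)
d3=cam("wrist"); cv2.imwrite("pics/f3.png",grid(ortho(d3,440,680,-200,180,0,2,True),680,180,2))
for l in ["pane_large","pane_small","prism","level","tray"]:
  for c in ["side","wrist"]: print(l,c,[(np.round(q["position"]).tolist(),q["conf"]) for q in models.place_of(c,l)][:2])
for z in (70,90): cv2.imwrite("pics/f3_%d.png"%z,grid(ortho(d3,440,680,-200,180,z,2,True),680,180,2))
o=readout.get_obs(); print(o["t"],o["ee_pos"],o["ft_force"],o["width"])
E
```

```text
pane_large side [([468.0, 378.0, 2.0], 0.35), ([455.0, -20.0, -0.0], 0.2)]
pane_large wrist [([542.0, 64.0, 33.0], 0.65), ([554.0, -88.0, 44.0], 0.59)]
pane_small side [([543.0, 63.0, 38.0], 0.59)]
pane_small wrist [([544.0, 66.0, 37.0], 0.72)]
prism side [([346.0, -70.0, 3.0], 0.78), ([339.0, 108.0, -0.0], 0.62)]
prism wrist [([549.0, -13.0, 1.0], 0.97), ([335.0, 109.0, -4.0], 0.62)]
level side []
level wrist [([558.0, -157.0, 5.0], 0.6), ([491.0, -384.0, -6.0], 0.49)]
tray side [([539.0, 129.0, 1.0], 0.81)]
tray wrist [([542.0, 134.0, -0.0], 0.9)]
21.4 [546.49930793  64.43733069 389.57556747] [-0.74657961 -0.29551444  0.73442083] 34.25159376603517
```

View pics/f1.png

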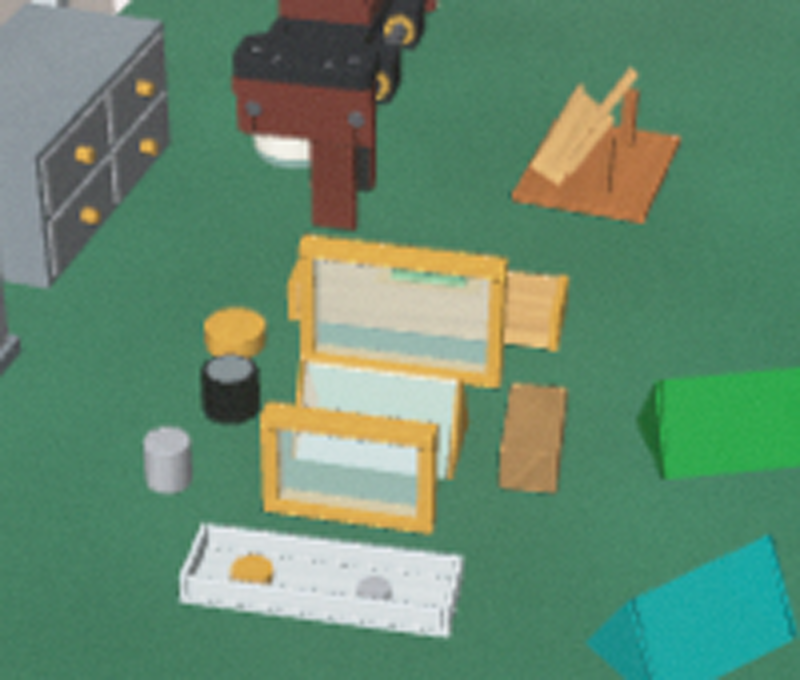

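View pics/f2.png

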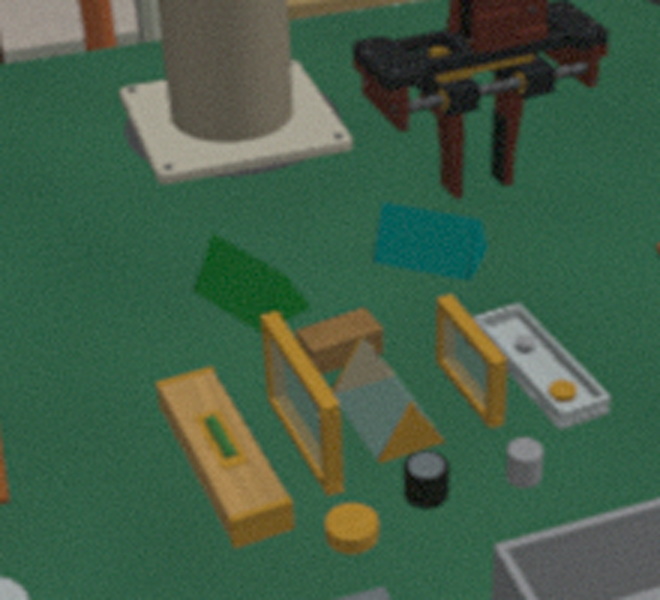

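View pics/f3_70.png

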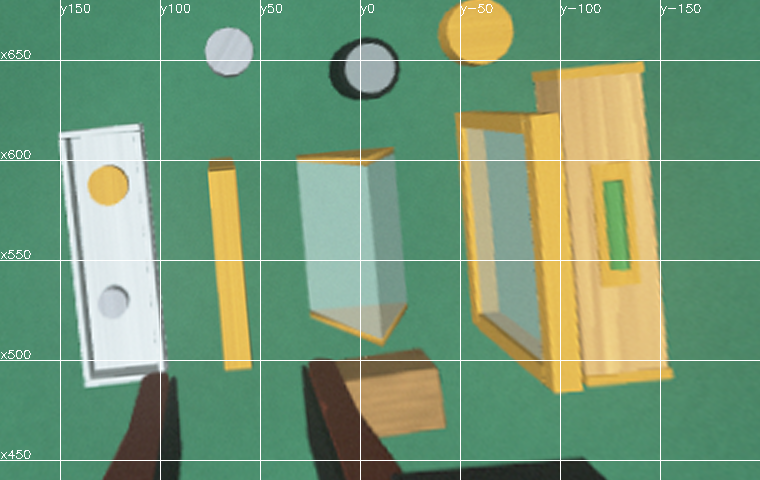

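View pics/f3.png

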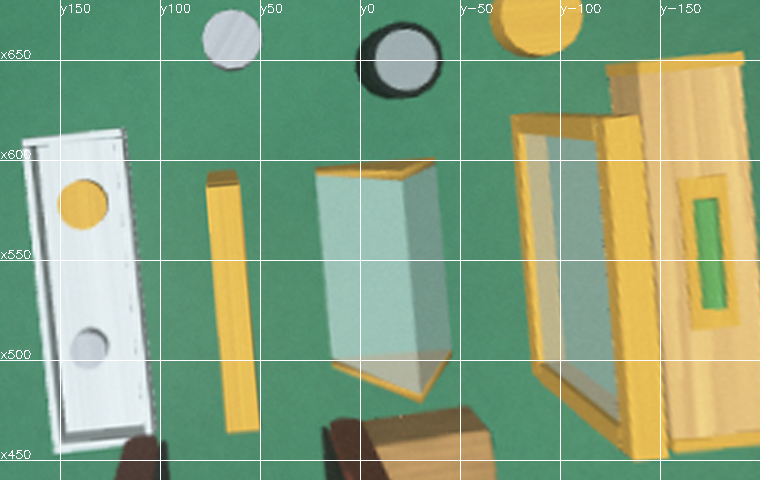

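```bash
python3 -c "
from h import *
print(workorder.close_job())"
```

```text
the job is handed in; nothing more can be done
None
```

Both panes are standing upright on a long edge in their gaps, and I handed the job in at about 21.4 s. I pushed each pane upright against its easel's lip with the rear finger, gripped it, carried it over, set it down on the bench and let go.

| Pane | Gap | Target (x, y in mm) | Final position (x, y in mm) |
|---|---|---|---|
| Large | prism to level, -y side | (556, -87) | about (556, -88) |
| Small | prism to tray, +y side | (543, 64) | about (545, 65) |

- **Alignment:** both panes look upright and parallel to the prism. The prism is turned about 0.085 rad and the small pane's edge measured about 0.08 rad. I judged the large pane's angle from the tool heading and by eye.
- **Nothing moved:** the prism, level, tray and nearby small items measured or looked to be where they started. The gripper was well clear before hand-in.
- **Disagreements:** both side-camera checks showed the pane about 4 mm off-centre along its length in the grip, so I corrected each by 4 mm before lowering. In the last look, the networks returned some low-confidence wrong matches, such as "pane_large" at the empty easel. I discounted those and relied on the pictures.
- **Small pane contact:** pressing it onto the bench briefly read about 18 N vertical and 7 N sideways. I backed off before releasing, and it stayed upright.

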